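# Release the transit lock of the bench scale

### The arm

A 7-joint arm with a two-finger parallel gripper is mounted at the origin on the work surface. World frame = base frame: x ahead of the robot, y to its left, z up, the work surface at z = 0. Lengths are in m, angles in rad, forces in N, time in s.
With the tool pointing down it reaches from about 0.4 to 0.85 m from the base axis. Payload 10.4 kg.
Tool frame: the origin (TCP) lies at the very end of the fingers, on their centre line; the grasp point (between the pads) lies r.grip_depth behind it (r.grip_depth is the distance from the TCP to the grasp point, in m); y points along the fingers, z is the direction in which the jaws open and shut, and the axes are right-handed (so a half turn about y gives the same grasp; the last joint's range is limited). The gripper opens to 87 mm and grips with 3 to 60 N. Pads are 19 mm wide; open, the fingers measure 117 mm over their backs; the gripper's body (75 mm by 190 mm) begins 51 mm behind the grasp point.
Start: joints at [1.227, 0.332, -0.065, 1.46, 0.022, 1.35, -0.088], TCP at [0.197, -0.593, 0.188] pointing down, gripper open.
Joint ranges: [-2.6, 2.6], [-0.5, 2.12], [-1.47, 1.34], [0.16, 2.42], [-1.27, 4.41], [0.06, 2.06], [-2.6, 2.6]. Speed limits (rad/s): [2.22, 2.22, 2.79, 2.79, 3.14, 3.14, 3.14].

### API

Orientations are given as a unit quaternion [x, y, z, w].
In Python, from bench import r gives the robot as it stands.
- The arm moves only by the shell command python3 -m jog 'ROWS' [OPENING] [FORCE]. ROWS is JSON, a list of rows, each a list of 6 numbers: the shift along the tool's x, y, z in m, then the turn, a rotation vector about the tool's x, y, z in degrees. A call has 1 to 12 rows; each row shifts and turns the pose as measured when the row begins, along the tool's axes as they then stand; what a row does not reach is not made up. A row lasts 1/12 s, in which the tool goes at most 41.7 mm and 7.16 degrees, less where a joint would pass 70% of its speed; a pose out of reach is approached as far as the arm can. A call with a gripper value outside its range is refused whole. OPENING is the opening, from -1 (shut) to 1 (fully open), so that 0 is half open, set as the call begins (- or left out, the last holds). The fingers move at their own pace and stop on an object; FORCE is the grip in N (left out, the last holds). Time passes only in rows, so rows that do not move let the fingers close. It gives the time, the measured TCP pose, the force and the opening at its end, in the units of the state.
- r.read_state(): the state, without advancing time (a new reading comes with each control period).
- r.camera(name): name is "scene" or "top" or "wrist"; returns a dict with "image" (480x640x3 uint8, red, green, blue), "range_z" (480x640 float32, m along the optical axis (not along the pixel's ray), 0 where there is no reading), "K" (3x3 intrinsics, pixels), "R" (3x3) and "t" (3): a world point X has camera coordinates R X + t. Camera axes: x right, y down, z forward; pixel columns grow to the right and rows downward; lengths in m; the calibration is good to about 2 mm. A picture is of the moment at which its call begins.
- r.close_job(): hands the job in, once; it reports no verdict.
The state is a dict: "time": time; "joint_positions": joint angles; "joint_vel": joint speeds; "joint_torque": joint torques, N m; "ee_pos": TCP position; "eef_rot": TCP orientation; "ft_force": force on the tool from outside, world axes, zero at the start; "torque": the same for the moment, N m; "width": finger opening in m.
Only numpy, scipy, OpenCV 4.12 (cv2) and the standard library are available. Lean on these libraries where they do the work, as an engineer would, in place of code of your own. Each camera call takes 0.05 s, during which the arm holds its last target. There are 200 camera calls.

### The job

Get the scale ready for weighing: take the orange flat driver out of the stand, set its blade down into the slot of the red transit-lock screw in the scale's deck, and turn the screw clockwise to its stop, from the red mark to the green mark, keeping the blade seated in the slot and the driver upright while it turns. Then hang the driver back upright in the hole of the stand that it came from and let go. Do not turn the grey screw, and do not turn the red screw with the gripper's fingers.

Things in the scene. Friction and masses are not known exactly. Their poses are not given: they have to be found in the camera images.
- driver_mid (a point): Centre of the orange flat driver's grip, 90 mm above its blade tip, 24 mm below its top. z up. The handle is 36 mm along x, 24 mm along y (grip across these flat faces), 46 mm tall; 120 g. A black flange, 50 mm across, 4 mm thick, has its underside 60 mm above the tip and rests on the stand's plate, so this point starts 115 mm above the table. It hangs loose, in any yaw.
- driver_tip (a point): Middle of the driver's blade tip. x along the blade's width (as the handle's), z up to the handle. Blade 22 mm wide (x), 3.5 mm thick (y), 16 mm long, on a 10 mm round shaft.
- stand: Fixed grey tool stand; origin on the table under its centre, z up. Plate 75 (x) by 200 (y) mm, its top 85 mm above the table, with two round 33 mm holes at y = +50 and -50 mm. The orange driver hangs blade down in one (which one varies), a blue round-handled driver with a pointed tip in the other.
- lock_slot (a point): Centre of the top of the red slotted screw, on its axis; x along the slot (turns with the screw), z up. Head 48 mm across, its top 63 mm above the table, 18 mm above the white scale's deck, in a white collar with a red and a green mark. Slot right across the head, 8 mm wide (13 mm at its bevelled top), 11 mm deep, flat floor. The blade has 12 degrees of play in it.
- lock (a joint): Turn of the red screw in rad, growing clockwise seen from above. 0: slot at the red mark (locked); 1.047 (60 degrees): at its stop, slot at the green mark (released). Starts between 0 and 0.2. Stiff (0.06 N m friction); stays where it is left.
- trim (a joint): Turn of the grey screw in rad, 0 at the start. It has the same shape as the red one, in a black collar, 120 mm away on the same scale. To be left alone.

How it is judged:
On the way, in this order (a step that is already met when the one before it is completed fails the run):
1. the orange driver's blade is seated in the red screw's slot, driver upright, the screw not yet turned (horizontal distance between driver_mid and lock_slot below 0.013 m and z of driver_mid in the frame of lock_slot below 0.084 m and angle between the x axis of driver_mid and the x axis of lock_slot, either way round below 0.35 rad and angle between driver_mid's own z axis and vertical below 0.2 rad and value of joint lock below 0.5 rad), for 0.1 s.
2. the red screw is turned to within 15 degrees of its stop with the blade still seated and the driver upright (horizontal distance between driver_mid and lock_slot below 0.013 m and z of driver_mid in the frame of lock_slot below 0.084 m and angle between the x axis of driver_mid and the x axis of lock_slot, either way round below 0.35 rad and angle between driver_mid's own z axis and vertical below 0.2 rad and value of joint lock above 0.785 rad), for 0.1 s.
At the end, for the whole second after the job is handed in: The red screw is within 15 degrees of its stop at the green mark, the orange driver hangs upright (within 10 degrees) in the hole it came from, its grip centre within 15 mm of where it began, and the grey screw is within 10 degrees of where it was (value of joint lock above 0.785 rad and distance of driver_mid from where it was at the start of the episode below 0.015 m and angle between driver_mid's own z axis and vertical below 0.17 rad and value of joint trim between -0.17 and 0.17 rad); the robot touches nothing.
It fails at once if the fingers push or turn the red screw themselves (over 3 N) (contact force between the fingers and lock above 3 N).
It fails at once if the grey screw is turned by more than 15 degrees (value of joint trim above 0.26 rad or value of joint trim below -0.26 rad).
It also fails if it takes over 50 s, if anything falls off the work surface, if the arm or the gripper's body presses on something with over 40 N, if the wrist force passes 120 N, or if a joint passes its speed limit or range.

## Working session

There is one attempt and no reset: what is moved stays moved. The work goes in short steps, Python scripts to look and compute and a shell command to move; the robot and the scene stay as the last step left them, time stands still between calls to the robot, and variables do not carry over. Pictures are saved under pics/ and viewed, about 8 in all and at most 12, crops included, and the job is handed in when it is done.

```bash
ls; mkdir -p pics
python3 - <<'E'
from bench import r
import cv2,numpy as np
print(r.grip_depth,{k:np.round(v,3) for k,v in r.read_state().items()})
for n in("top","scene"):
    c=r.camera(n);np.savez(f"pics/{n}0.npz",**c)
    cv2.imwrite(f"pics/{n}0.png",c["image"][:,:,::-1]);print(n,c["K"],c["R"],c["t"])
E
```

```text
pics
0.0187 {'time': np.float64(0.0), 'joint_positions': array([ 1.227,  0.333, -0.065,  1.461,  0.022,  1.35 , -0.088]), 'joint_vel': array([-0.002,  0.001,  0.   ,  0.001,  0.001, -0.001,  0.001]), 'joint_torque': array([ 1.0000e-03, -6.2325e+01,  2.5000e-02, -3.8988e+01, -6.2000e-02,
        4.0000e-02,  0.0000e+00]), 'ee_pos': array([ 0.197, -0.593,  0.187]), 'eef_rot': array([-0.113,  0.699, -0.698,  0.113]), 'ft_force': array([0.145, 0.401, 0.898]), 'torque': array([ 0.049, -0.007,  0.035]), 'width': np.float64(0.087)}
top [[488.38007866   0.         322.37780836]
 [  0.         488.38007866 240.2211443 ]
 [  0.           0.           1.        ]] [[ 0.02812571 -0.99930828  0.02432905]
 [-0.98710902 -0.03160219 -0.1568983 ]
 [ 0.15755863 -0.01960254 -0.98731506]] [0.02731083 0.57286849 0.80177464]
scene [[437.1606751    0.         321.18438252]
 [  0.         437.1606751  248.34326627]
 [  0.           0.           1.        ]] [[-0.70411772  0.70983533  0.01876256]
 [ 0.47360692  0.48915141 -0.73241203]
 [-0.52906967 -0.50681821 -0.6806031 ]] [ 0.34802562 -0.21300866  1.17149871]
```

View pics/top0.png

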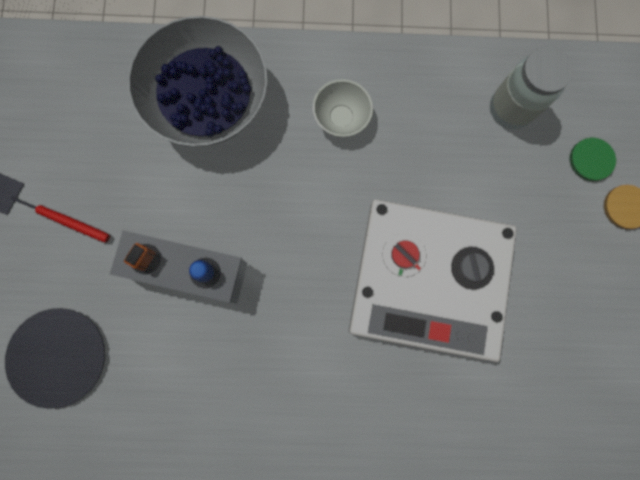

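View pics/scene0.png

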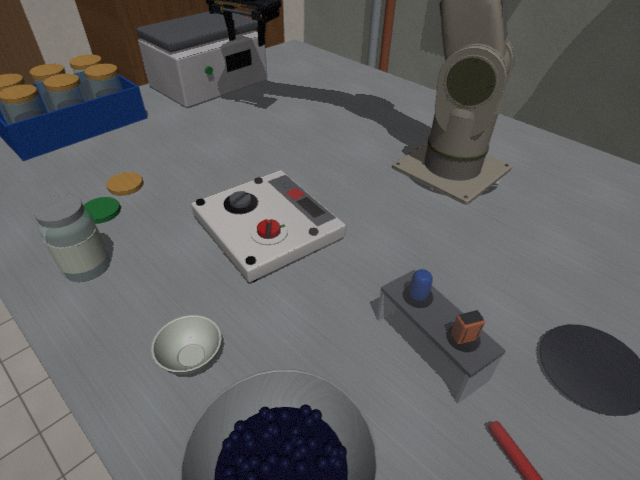

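The top view shows the orange driver at px (142,258), the blue one at (205,272), the red screw at (406,255) and the grey one at (473,267). Next I'll crop these for detail and measure.

```bash
cat > h.py <<'E'
import numpy as np,cv2
def ray(c,uv,z):
    "pixel(s) -> world points on plane z"
    d=np.c_[np.atleast_2d(uv),np.ones(len(np.atleast_2d(uv)))]@np.linalg.inv(c["K"]).T@c["R"]
    o=-c["R"].T@c["t"]
    return o+d*((z-o[2])/d[:,2])[:,None]
def cloud(c,box):
    x0,y0,x1,y1=box
    v,u=np.mgrid[y0:y1,x0:x1];u=u.ravel();v=v.ravel();Z=c["range_z"][v,u]
    p=(np.c_[u,v,np.ones(len(u))]@np.linalg.inv(c["K"]).T)*Z[:,None]
    return (p-c["t"])@c["R"],c["image"][v,u].astype(int),np.c_[u,v]
E
python3 - <<'E'
from h import *
c=np.load("pics/top0.npz")
im=c["image"][:,:,::-1]
a=cv2.resize(im[225:290,105:175],None,fx=5.5,fy=5.5,interpolation=3);b=cv2.resize(im[225:290,371:441],None,fx=5.5,fy=5.5,interpolation=3)
cv2.imwrite("pics/crop.png",np.hstack([a,b]))
P,C,U=cloud(c,(105,225,250,310))
R,G,B=C.T
o=(R>1.5*B)&(R>60)
for z0,z1 in((.08,.09),(.09,.13),(.13,.16)):
    m=o&(P[:,2]>z0)&(P[:,2]<z1);print("orange",z0,m.sum(),P[m].mean(0) if m.any() else 0)
m=(P[:,2]>.128)&(U[:,0]<170);q=P[m]
print("toppts",m.sum(),q.mean(0),cv2.minAreaRect(q[:,:2].astype(np.float32)*1000))
pl=(abs(P[:,2]-.085)<.004);print("plate",cv2.minAreaRect(P[pl][:,:2].astype(np.float32)*1000),P[pl].mean(0))
P,C,U=cloud(c,(371,225,441,290));R,G,B=C.T
m=(R>1.8*G)&(R>100);q=P[m&(abs(P[:,2]-.063)<.004)];
print("red",m.sum(),q.mean(0),cv2.minEnclosingCircle(q[:,:2].astype(np.float32)*1000))
rm=np.zeros(len(U),bool);w=ray(c,U,.063);
print("redray",cv2.minEnclosingCircle(w[m][:,:2].astype(np.float32)*1000))
E
```

```text
orange 0.08 0 0
orange 0.09 102 [0.52433254 0.32165556 0.11701309]
orange 0.13 144 [0.5233032  0.32724172 0.13372388]
toppts 391 [0.52038479 0.31635124 0.17379724] ((475.68377685546875, 205.8436279296875), (296.6124267578125, 37.0523681640625), 68.42977905273438)
plate ((515.961181640625, 283.684326171875), (201.21836853027344, 75.049560546875), 78.68048858642578) [0.51457165 0.27999826 0.08436937]
red 405 [ 0.55029162 -0.09629804  0.06217087] ((550.34716796875, -96.22679901123047), 22.171581268310547)
redray ((546.2705078125, -99.69239044189453), 26.837345123291016)
```

View pics/crop.png

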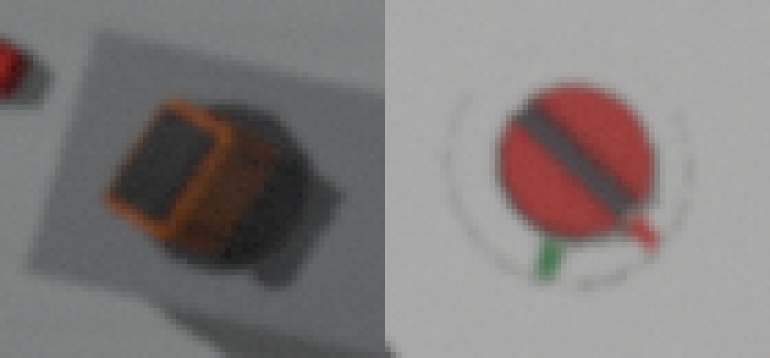

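The crop shows the driver's top face with its long axis running upper right to lower left. The slot runs (530,112) to (630,205) in the crop and points at the red mark; the green mark is at (549,258).

Run:
```python
from h import *
from bench import r
c=np.load("pics/top0.npz")
def rect(p):
    (x,y),(w,h),a=cv2.minAreaRect((p[:,:2]*1000).astype(np.float32));return x,y,w,h,a if w>h else a-90
P,C,U=cloud(c,(115,235,165,280))
m=abs(P[:,2]-.139)<.006
print("top cloud",m.sum(),P[m].mean(0),rect(P[m]))
w=ray(c,U,.139);print("top ray",rect(w[m]))
P,C,U=cloud(c,(371,225,441,290));R,G,B=C.T
w=ray(c,U,.063)[:,:2]
red=(R>1.8*G)&(R>90)&(np.hypot(*(w-[.550,-.0963]).T)<.026)
# head without mark
print("head",cv2.minEnclosingCircle((w[red]*1000).astype(np.float32)))
ctr=np.array([.550,-.0963])
dark=(~red)&(R<125)&(np.hypot(*(w-ctr).T)<.020)
d=w[dark];l=cv2.fitLine(d.astype(np.float32),2,0,.01,.01).ravel();print("slot",dark.sum(),d.mean(0),np.degrees(np.arctan2(l[1],l[0])))
wd=ray(c,U,.046)[:,:2]
g=(G>1.3*R)&(G>1.2*B);rr=(R>1.8*G)&(np.hypot(*(wd-ctr).T)>.027)
for n,k in(("green",g),("redmk",rr)):
    q=wd[k];print(n,k.sum(),q.mean(0),np.degrees(np.arctan2(*(q.mean(0)-ctr)[::-1])))
# scene view check of red head
s=r.camera("scene");np.savez("pics/scene0.npz",**s)
P,C,U=cloud(s,(245,210,295,245));R,G,B=C.T;w=ray(s,U,.063)[:,:2];k=(R>1.8*G)&(R>80);q=cv2.convexHull((w[k]*1000).astype(np.float32))
print("scene head",k.sum(),cv2.minEnclosingCircle(q),P[k].mean(0))
P,C,U=cloud(s,(445,305,490,350));m=abs(P[:,2]-.139)<.004;print("scene drv",m.sum(),P[m].mean(0),rect(P[m]),rect(ray(s,U,.139)[m]))
from scipy.spatial.transform import Rotation as Ro
print(Ro.from_quat(r.read_state()["eef_rot"]).as_matrix().round(3))
```

```text
top cloud 280 [0.52514896 0.33105049 0.13711836] (524.95947265625, 331.38592529296875, 21.70768165588379, 33.308990478515625, -26.371891021728516)
top ray (524.4722290039062, 329.6581726074219, 22.255075454711914, 33.165225982666016, -27.251079559326172)
head ((548.439208984375, -97.4178466796875), 24.041532516479492)
slot 119 [ 0.55057652 -0.09615392] 47.565006
green 13 [ 0.52149617 -0.09091948] 169.3103567976487
redmk 6 [ 0.53095989 -0.11992502] -128.86639049147092
scene head 278 ((556.3106689453125, -92.0671157836914), 28.250877380371094) [ 0.55550417 -0.09112563  0.06404113]
scene drv 244 [0.52903185 0.33423962 0.13891003] (528.3607788085938, 334.33172607421875, 21.422855377197266, 32.24026870727539, -30.056724548339844) (530.1658325195312, 334.8874816894531, 22.280160903930664, 33.73652267456055, -29.261566162109375)
[[-0.949 -0.     0.315]
 [-0.315  0.001 -0.949]
 [ 0.    -1.    -0.001]]
```

```bash
python3 -m jog '[[0,-0.04,0,0,0,0],[0,-0.04,0,0,0,0],[-0.0327,-0.003,-0.0238,0,0,0],[-0.0327,-0.003,-0.0238,0,0,0],[-0.0327,-0.003,-0.0238,0,0,0],[-0.0327,0,-0.0238,0,0,0],[-0.0327,0,-0.0238,0,0,0],[-0.0327,0,-0.0238,0,0,0],[-0.0327,0,-0.0238,0,0,0],[-0.0327,0,-0.0238,0,0,0],[-0.0327,0,-0.0238,0,0,0],[-0.0327,0,-0.0238,0,0,0]]' 1
python3 -m jog '[[-0.0327,0,-0.0238,0,0,0],[-0.0327,0,-0.0238,0,0,0],[-0.0327,0,-0.0238,0,0,0],[-0.0327,0,-0.0238,0,0,0],[-0.0327,0,-0.0238,0,0,0],[0,0,0,0,-7,0],[0,0,0,0,-7,0],[0,0,0,0,-7,0],[0,0,0,0,-7,0],[0,0,0,0,0,0]]'
python3 - <<'E'
from bench import r
import cv2,numpy as np
c=r.camera("wrist");np.savez("pics/w1.npz",**c);cv2.imwrite("pics/w1.png",c["image"][:,:,::-1])
from scipy.spatial.transform import Rotation as Ro
s=r.read_state();print(s["ee_pos"],Ro.from_quat(s["eef_rot"]).as_matrix().round(3),s["joint_positions"])
print(-c["R"].T@c["t"],c["R"])
E
```

```text
time: 1.15
ee_pos: [0.4325, -0.2598, 0.2764]
eef_rot: [-0.108, 0.7, -0.698, 0.105]
ft_force: [1.2, -1.0, 0.1]
width: 0.0871
time: 1.98
ee_pos: [0.5583, -0.0767, 0.274]
eef_rot: [-0.28, 0.653, -0.646, 0.278]
ft_force: [-0.9, -0.5, 0.4]
width: 0.087
[ 0.55823898 -0.0769007   0.27400302] [[-0.694 -0.008  0.72 ]
 [-0.72   0.008 -0.694]
 [-0.001 -1.    -0.011]] [ 0.56717631  0.22282994 -0.60169299  1.45180323  0.11719091  1.51298627
 -0.79736898]
[ 0.61024595 -0.0241197   0.47007851] [[ 0.72591884 -0.68769094 -0.01109126]
 [-0.66099737 -0.70201633  0.26505763]
 [-0.19006398 -0.18507903 -0.96416878]]
```

View pics/w1.png

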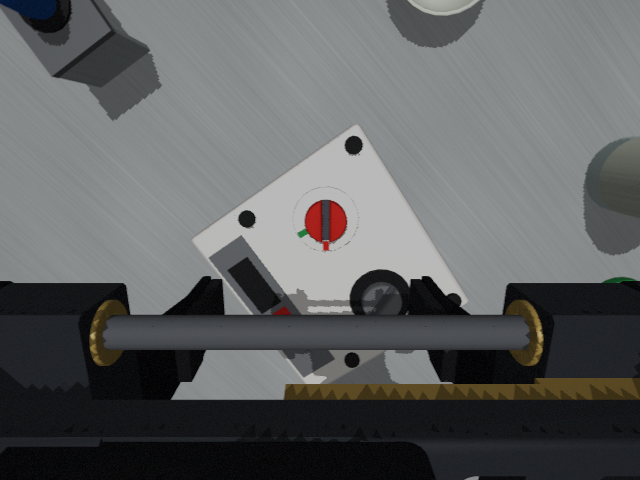

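The wrist view shows the red screw at (326,222) with a near-vertical slot, the red mark below it and green to the left. Next: measure there, and work out the move to the driver.

```bash
cat >> h.py <<'E'
def screw(c,box,ctr0=None):
    P,C,U=cloud(c,box);R,G,B=C.T;w=ray(c,U,.063)[:,:2]*1000
    red=(R>2*G)&(R>90)
    ctr=np.median(w[red],0) if ctr0 is None else np.array(ctr0)*1000
    red&=np.hypot(*(w-ctr).T)<26
    e=cv2.fitEllipse(cv2.convexHull(w[red].astype(np.float32))); ctr=np.array(e[0])
    d=w[(~red)&(np.hypot(*(w-ctr).T)<19)]
    l=cv2.fitLine(d.astype(np.float32),2,0,.01,.01).ravel()
    return e,d.mean(0),np.degrees(np.arctan2(l[1],l[0]))
def tool(v,st):
    from scipy.spatial.transform import Rotation as Ro
    return Ro.from_quat(st["eef_rot"]).inv().apply(v)
E
python3 - <<'E'
from h import *
from bench import r
c=np.load("pics/w1.npz");print(screw(c,(295,190,360,245)))
s=r.read_state();print(tool(np.array([.5265,.3325,.26])-s["ee_pos"],s))
E
```

```text
(((552.8969116210938, -93.3907699584961), (45.53772735595703, 48.92289733886719), 134.61338806152344), array([552.91665949, -92.88092275]), np.float32(46.735188))
[-0.272799    0.01762034 -0.30672889]
```

```bash
python3 -m jog '[[-0.0273,0.0018,-0.0307,0,0,0],[-0.0273,0.0018,-0.0307,0,0,0],[-0.0273,0.0018,-0.0307,0,0,0],[-0.0273,0.0018,-0.0307,0,0,0],[-0.0273,0.0018,-0.0307,0,0,0],[-0.0273,0.0018,-0.0307,0,0,0],[-0.0273,0.0018,-0.0307,0,0,0],[-0.0273,0,-0.0307,0,0,0],[-0.0273,0,-0.0307,0,0,0],[0,0,0,0,-7,0],[0,0,0,0,-7,0],[0,0,0,0,-7,0]]'
python3 -m jog '[[0,0,0,0,-7,0],[0,0,0,0,-7,0],[0,0,0,0,-7,0],[0,0,0,0,-7,0],[0,0,0,0,-7,0],[0,0,0,0,-7,0],[0,0,0,0,-7,0],[0,0,0,0,-7,0],[0,0,0,0,-7,0],[0,0,0,0,-7,0],[0,0,0,0,-7,0],[0,0,0,0,-7,0]]'
python3 - <<'E'
from bench import r
from h import *
c=r.camera("wrist");np.savez("pics/w2.npz",**c);cv2.imwrite("pics/w2.png",c["image"][:,:,::-1])
from scipy.spatial.transform import Rotation as Ro
s=r.read_state();M=Ro.from_quat(s["eef_rot"]).as_matrix();print(s["ee_pos"],M.round(3),s["joint_positions"],np.degrees(np.arctan2(M[1,2],M[0,2])))
E
```

```text
time: 3.03
ee_pos: [0.5366, 0.3009, 0.2607]
eef_rot: [-0.372, 0.607, -0.599, 0.368]
ft_force: [-0.4, -0.1, 0.9]
width: 0.0874
time: 4.03
ee_pos: [0.5375, 0.2977, 0.2583]
eef_rot: [0.68, -0.202, 0.194, -0.678]
ft_force: [0.3, -0.5, 0.2]
width: 0.0873
[0.53761288 0.29744483 0.25807739] [[ 0.848 -0.012  0.529]
 [-0.529  0.001  0.848]
 [-0.011 -1.    -0.006]] [ 0.18387068  0.49844336 -1.10234675  1.32365391  0.43094034  1.58391533
  0.15131175] 58.043891526749746
```

View pics/w2.png

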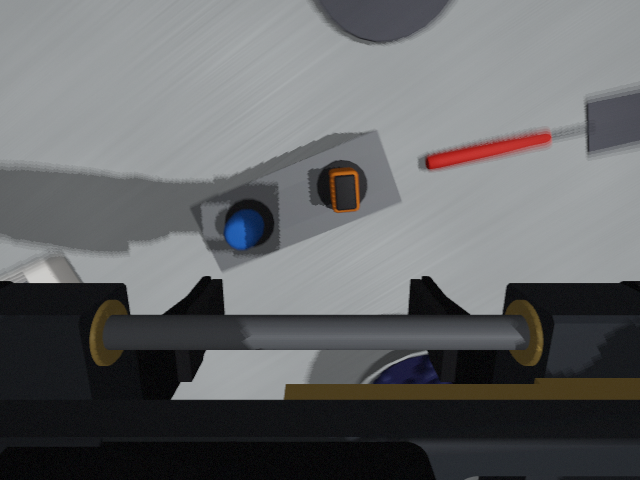

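The wrist view shows the orange handle at (345,190), its long side near vertical and slightly tilted, and the blue driver at (246,225). Next I'll measure it.

```bash
cat >> h.py <<'E'
def driver(c,box,zt):
    P,C,U=cloud(c,box);m=abs(P[:,2]-zt)<.006
    (x,y),(w,h),a=cv2.minAreaRect((ray(c,U,zt)[m][:,:2]*1000).astype(np.float32))
    return x,y,w,h,(a if w>h else a-90),m.sum(),P[m].mean(0)
E
python3 - <<'E'
from bench import r
from h import *
c=np.load("pics/w2.npz");d=driver(c,(310,155,385,225),.139);print(d)
P,C,U=cloud(c,(185,125,410,275));pl=abs(P[:,2]-.085)<.004
print(cv2.minAreaRect((ray(c,U,.085)[pl][:,:2]*1000).astype(np.float32)))
s=r.read_state();print(tool(np.array([d[0]/1000,d[1]/1000,.16])-s["ee_pos"],s))
E
```

```text
(526.2130737304688, 335.1680603027344, 21.685327529907227, 33.01142120361328, -28.348941802978516, np.int64(853), array([0.52653721, 0.33531523, 0.1371035 ]))
((517.1551513671875, 286.367919921875), (199.37216186523438, 74.85076904296875), 78.72492218017578)
[-0.0285812   0.09823396  0.02655892]
```

```bash
python3 -m jog '[[-0.014,0,0.0133,0,0,0],[-0.0143,0,0.0133,0,-4,0],[0,0.03,0,0,0,0],[0,0.03,0,0,0,0],[0,0,0,0,0,0]]'
cat > st.py <<'E'
import sys
from bench import r
from h import *
from scipy.spatial.transform import Rotation as Ro
s=r.read_state();M=Ro.from_quat(s["eef_rot"]).as_matrix()
print("pos",s["ee_pos"].round(4),"yaw z",np.degrees(np.arctan2(M[1,2],M[0,2])).round(2),"y",M[:,1].round(4),"q",s["joint_positions"].round(2),"F",s["ft_force"].round(1),"T",s["torque"].round(2),"w",s["width"],"t",s["time"])
if len(sys.argv)>3:
    t=np.array(list(map(float,sys.argv[1:4])))
    print("shift",tool(t-s["ee_pos"],s).round(4),"tilt (deg, tool)",np.degrees(np.cross([0,1,0],tool([0,0,-1],s))).round(2))
E
python3 st.py .5264 .3352 .098
```

```text
time: 4.5
ee_pos: [0.5286, 0.335, 0.1968]
eef_rot: [0.684, -0.186, 0.179, -0.683]
ft_force: [-0.1, -1.2, 0.1]
width: 0.087
pos [0.5286 0.335  0.1968] yaw z 60.09 y [-0.0107  0.001  -0.9999] q [ 0.12  0.55 -1.09  1.39  0.48  1.48  0.1 ] F [-0.1 -1.2  0.1] T [ 0.01 -0.15 -0.01] w 0.08698879173859667 t 4.5
shift [-0.001   0.0988 -0.0005] tilt (deg, tool) [ 0.26  0.   -0.56]
```

```bash
python3 -m jog '[[-0.0018,0.02,-0.001,0.3,-1.6,-0.6],[0,0.03,0,0,0,0],[0,0.03,0,0,0,0],[0,0.012,0,0,0,0],[0,0,0,0,0,0]]'
python3 st.py .5264 .3352 .098
```

```text
time: 4.92
ee_pos: [0.5288, 0.3342, 0.1067]
eef_rot: [-0.683, 0.181, -0.184, 0.684]
ft_force: [-0.1, -0.6, -0.1]
width: 0.0872
pos [0.5288 0.3342 0.1067] yaw z 60.16 y [ 4.5e-03  3.0e-04 -1.0e+00] q [ 0.11  0.61 -1.05  1.52  0.54  1.32  0.06] F [-0.1 -0.6 -0.1] T [ 0.04 -0.12  0.02] w 0.08720822592987816 t 4.9167
shift [-0.0026  0.0086 -0.0004] tilt (deg, tool) [-0.14  0.    0.21]
```

```bash
python3 -m jog '[[-0.0026,0.0086,-0.0004,-0.1,-1.5,0.2],[0,0,0,0,0,0]]'
python3 -m jog '[[0,0,0,0,0,0],[0,0,0,0,0,0],[0,0,0,0,0,0],[0,0,0,0,0,0],[0,0,0,0,0,0],[0,0,0,0,0,0],[0,0,0,0,0,0],[0,0,0,0,0,0]]' -1 40
python3 st.py .5264 .3352 .098
```

```text
time: 5.08
ee_pos: [0.5274, 0.3353, 0.1001]
eef_rot: [-0.685, 0.174, -0.174, 0.686]
ft_force: [0.1, -0.8, -0.2]
width: 0.087
time: 5.75
ee_pos: [0.5298, 0.3374, 0.1062]
eef_rot: [-0.683, 0.173, -0.177, 0.687]
ft_force: [0.9, -0.6, -0.3]
width: 0.0417
pos [0.5298 0.3374 0.1062] yaw z 61.36 y [ 0.0077  0.0049 -1.    ] q [ 0.11  0.61 -1.05  1.52  0.54  1.31  0.07] F [ 0.9 -0.6 -0.3] T [-0.01 -0.12 -0.01] w 0.041702076227970994 t 5.75
shift [-0.0019  0.0081 -0.0036] tilt (deg, tool) [-0.46  0.    0.25]
```

```bash
python3 -m jog '[[-0.0019,0.0081,-0.003,-0.4,0,0.2],[0,0.0008,0,0,0,0],[0,0.0008,0,0,0,0],[0,0.0008,0,0,0,0],[0,0.0008,0,0,0,0],[0,0.0008,0,0,0,0],[0,0.0008,0,0,0,0]]' -1 40
python3 st.py .5264 .3352 .098
```

```text
time: 6.33
ee_pos: [0.5268, 0.3356, 0.0961]
eef_rot: [0.685, -0.174, 0.176, -0.685]
ft_force: [-3.6, -2.6, 9.1]
width: 0.0231
pos [0.5268 0.3356 0.0961] yaw z 61.32 y [ 0.0028 -0.0011 -1.    ] q [ 0.11  0.62 -1.05  1.54  0.55  1.3   0.06] F [-3.6 -2.6  9.1] T [-0.6   0.49 -0.01] w 0.02309889120177704 t 6.3333
shift [-0.0001 -0.0019 -0.0006] tilt (deg, tool) [-0.02  0.    0.17]
```

```bash
python3 -m jog '[[0,-0.01,0,0,0,0],[0,-0.02,0,0,0,0],[0,-0.035,0,0,0,0],[0,-0.035,0,0,0,0],[0,-0.03,0,0,0,0],[0,-0.01,0,0,0,0]]'
python3 st.py .5529 -.0932 .226
python3 - <<'E'
from bench import r
from h import *
c=r.camera("wrist");np.savez("pics/w3.npz",**c);cv2.imwrite("pics/w3.png",c["image"][:,:,::-1])
E
```

```text
time: 6.83
ee_pos: [0.5239, 0.3339, 0.239]
eef_rot: [0.687, -0.176, 0.173, -0.683]
ft_force: [-0.9, 1.1, -0.4]
width: 0.023
pos [0.5239 0.3339 0.239 ] yaw z 61.41 y [-0.0054 -0.005  -1.    ] q [ 0.11  0.52 -1.11  1.34  0.46  1.56  0.13] F [-0.9  1.1 -0.4] T [ 0.09 -0.15  0.01] w 0.022982915521432976 t 6.8333
shift [ 0.2299  0.015  -0.361 ] tilt (deg, tool) [ 0.4   0.   -0.13]
```

View pics/w3.png

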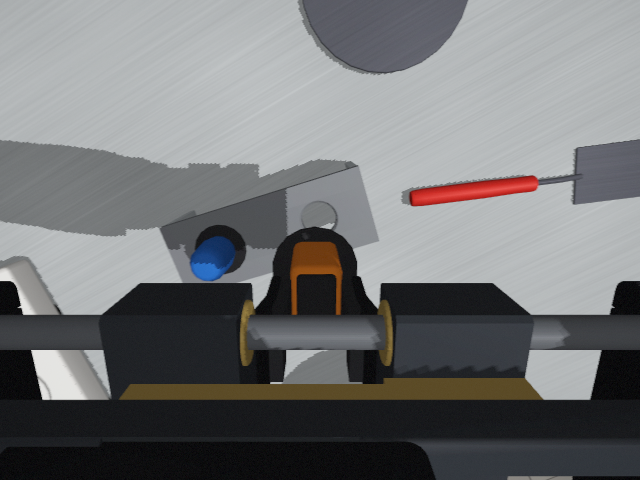

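The driver is lifted and held square: handle at (317,290), empty hole at (319,217).

```bash
python3 -m jog '[[0.0209,0,-0.0328,0,0,0],[0.0209,0,-0.0328,0,0,0],[0.0209,0,-0.0328,0,0,0],[0.0209,0,-0.0328,0,0,0],[0.0209,0,-0.0328,0,0,0],[0.0209,0,-0.0328,0,0,0],[0.0209,0,-0.0328,0,0,0],[0.0209,0,-0.0328,0,0,0],[0.0209,0,-0.0328,0,0,0],[0.0209,0,-0.0328,0,0,0],[0.01,0,-0.016,0,0,0],[0,0,0,0,7,0]]'
python3 -m jog '[[0,0,0,0,7,0],[0,0,0,0,7,0],[0,0,0,0,7,0],[0,0,0,0,7,0],[0,0,0,0,7,0],[0,0,0,0,7,0],[0,0,0,0,7,0],[0,0,0,0,7,0],[0,0,0,0,7,0],[0,0,0,0,7,0],[0,0,0,0,7,0],[0,0,0,0,7,0]]'
python3 st.py .5529 -.0932 .18
```

```text
time: 7.88
ee_pos: [0.5467, -0.0896, 0.2269]
eef_rot: [0.678, -0.217, 0.205, -0.672]
ft_force: [0.7, 0.5, -1.3]
width: 0.0227
time: 8.88
ee_pos: [0.5389, -0.0958, 0.2108]
eef_rot: [-0.361, 0.622, -0.607, 0.338]
ft_force: [0.3, 0.6, -0.9]
width: 0.023
pos [ 0.5389 -0.0958  0.2108] yaw z -30.79 y [-0.0389  0.0025 -0.9992] q [ 0.8   0.28 -0.84  1.56  0.21  1.43 -0.6 ] F [ 0.3  0.6 -0.9] T [-0.06 -0.13 -0.  ] w 0.022952909299159434 t 8.8833
shift [-0.0099  0.0302  0.0118] tilt (deg, tool) [ 1.99 -0.    1.01]
```

```bash
python3 -m jog '[[-0.0099,0.01,0.0118,2,6,1],[0,0.01,0,0,6.5,0],[0,0.01,0,0,0,0],[0,0,0,0,0,0]]'
python3 st.py .5529 -.0932 .16
```

```text
time: 9.22
ee_pos: [0.552, -0.0934, 0.1746]
eef_rot: [0.277, -0.651, 0.651, -0.274]
ft_force: [-0.8, 0.8, -1.8]
width: 0.0233
pos [ 0.552  -0.0934  0.1746] yaw z -44.12 y [-0.0037 -0.0019 -1.    ] q [ 0.76  0.3  -0.81  1.62  0.22  1.33 -0.85] F [-0.8  0.8 -1.8] T [-0.02  0.01  0.04] w 0.02326038345080179 t 9.2167
shift [-0.0008  0.0146  0.0005] tilt (deg, tool) [ 0.08 -0.    0.22]
```

```bash
python3 -m jog '[[-0.0008,0.0146,0.0005,0.1,-1,0.2],[0,0.01,0,0,0,0],[0,0,0,0,0,0]]'
python3 st.py .5529 -.0932 .124
python3 - <<'E'
from bench import r
from h import *
a=r.camera("top")["image"][200:310,340:460];b=r.camera("scene")["image"][130:260,200:340]
f=lambda i:cv2.resize(i[:,:,::-1],(400,400),interpolation=3)
cv2.imwrite("pics/pre.png",np.hstack([f(a),f(b)]))
E
```

```text
time: 9.47
ee_pos: [0.5517, -0.0933, 0.1477]
eef_rot: [-0.286, 0.648, -0.647, 0.284]
ft_force: [0.4, -1.0, -0.9]
width: 0.0228
pos [ 0.5517 -0.0933  0.1477] yaw z -42.52 y [-2.8e-03  1.0e-04 -1.0e+00] q [ 0.76  0.32 -0.81  1.66  0.24  1.27 -0.83] F [ 0.4 -1.  -0.9] T [-0.05 -0.03 -0.02] w 0.022789453969401772 t 9.4667
shift [-0.0009  0.0237  0.0008] tilt (deg, tool) [ 0.12 -0.    0.11]
```

View pics/pre.png

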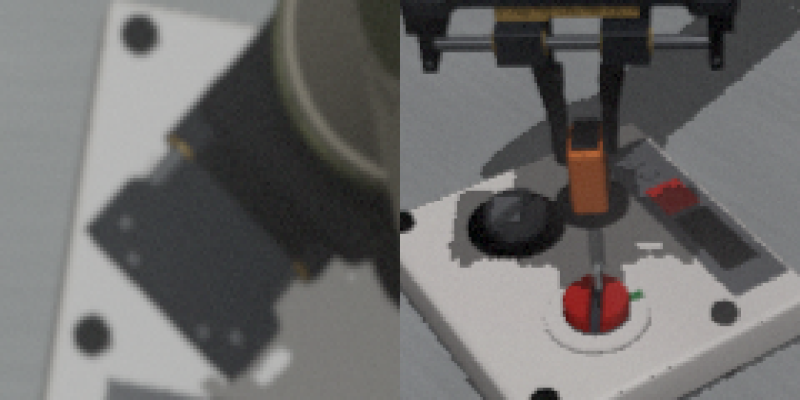

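In the scene crop (right half) the blade hangs at about (598,270), edge-on in line with the slot at (595,305). The descent can go ahead.

```bash
python3 -m jog '[[-0.0009,0.01,0.0008,0.1,0.8,0.1],[0,0.008,0,0,0,0],[0,0.006,0,0,0,0],[0,0.003,0,0,0,0]]'
python3 st.py .5529 -.0932 .123
```

```text
time: 9.9
ee_pos: [0.5555, -0.0935, 0.1225]
eef_rot: [0.278, -0.648, 0.651, -0.281]
ft_force: [-1.0, 0.5, 20.5]
width: 0.023
pos [ 0.5555 -0.0935  0.1225] yaw z -43.43 y [ 0.0054 -0.0011 -1.    ] q [ 0.75  0.34 -0.8   1.68  0.26  1.22 -0.86] F [-1.   0.5 20.5] T [0.05 0.08 0.03] w 0.022960613387216916 t 9.9
shift [ 0.0016 -0.0005 -0.0021] tilt (deg, tool) [-0.27  0.   -0.17]
```

Seated on the slot floor (z 0.1225, 20 N). Next: turn clockwise in stages.

```bash
python3 -m jog '[[0.001,0,-0.0015,-0.2,4,-0.2],[0,0,0,0,5,0],[0,0,0,0,5,0],[0,0,0,0,5,0]]'
python3 st.py .5529 -.0932 .122
```

```text
time: 10.23
ee_pos: [0.5555, -0.094, 0.1229]
eef_rot: [0.164, -0.686, 0.689, -0.166]
ft_force: [-0.2, -1.1, -1.4]
width: 0.0228
pos [ 0.5555 -0.094   0.1229] yaw z -62.98 y [ 0.004  -0.0023 -1.    ] q [ 0.71  0.33 -0.74  1.68  0.24  1.22 -1.19] F [-0.2 -1.1 -1.4] T [-0.42 -0.11  0.06] w 0.022840928309565002 t 10.2333
shift [ 0.002   0.0009 -0.0019] tilt (deg, tool) [-0.22  0.   -0.15]
```

```bash
python3 -m jog '[[0.002,0.0014,-0.0019,-0.2,5,-0.2],[0,0.0005,0,0,5,0],[0,0.0005,0,0,5,0],[0,0.0005,0,0,5,0],[0,0.0005,0,0,5,0]]'
python3 st.py .5529 -.0932 .122
```

```text
time: 10.65
ee_pos: [0.5567, -0.0959, 0.1228]
eef_rot: [0.002, -0.705, 0.709, -0.007]
ft_force: [-1.9, -0.6, 3.7]
width: 0.0231
pos [ 0.5567 -0.0959  0.1228] yaw z -89.28 y [ 0.0081 -0.0056 -1.    ] q [ 0.65  0.31 -0.67  1.69  0.21  1.21 -1.63] F [-1.9 -0.6  3.7] T [-0.24  0.4   0.08] w 0.02312400709250652 t 10.65
shift [ 0.0038  0.0008 -0.0027] tilt (deg, tool) [-0.33  0.   -0.46]
```

```bash
python3 -m jog '[[0.0038,0.0008,-0.0027,-0.3,5,-0.5],[0,0.0005,0,0,5,0],[0,0.0005,0,0,4,0]]'
python3 st.py .5529 -.0932 .122
```

```text
time: 10.9
ee_pos: [0.5548, -0.0964, 0.1229]
eef_rot: [-0.089, -0.7, 0.703, 0.085]
ft_force: [-0.7, -1.4, 2.1]
width: 0.0234
pos [ 0.5548 -0.0964  0.1229] yaw z -104.13 y [ 0.0041 -0.0052 -1.    ] q [ 0.63  0.3  -0.63  1.69  0.2   1.21 -1.87] F [-0.7 -1.4  2.1] T [-0.41  0.16  0.05] w 0.023433755111157275 t 10.9
shift [ 0.0026  0.0009 -0.0026] tilt (deg, tool) [-0.23  0.   -0.3 ]
```

```bash
python3 -m jog '[[0.0026,0.0008,-0.0026,-0.2,4,-0.3],[0,0.0005,0,0,4,0],[0,0.0005,0,0,1,0]]'
python3 st.py .5529 -.0932 .122
python3 - <<'E'
from bench import r
from h import *
for n,b in(("top",(200,310,340,460)),("scene",(130,260,200,340))):
    c=r.camera(n);np.savez(f"pics/{n}T.npz",**c)
    if n=="scene":cv2.imwrite("pics/turned.png",cv2.resize(c["image"][130:260,200:340,::-1],(600,560),interpolation=3))
E
```

```text
time: 11.15
ee_pos: [0.5546, -0.0968, 0.1229]
eef_rot: [-0.148, -0.69, 0.694, 0.144]
ft_force: [0.2, -1.2, 2.9]
width: 0.023
pos [ 0.5546 -0.0968  0.1229] yaw z -113.85 y [ 0.004  -0.0059 -1.    ] q [ 0.61  0.3  -0.61  1.69  0.19  1.21 -2.04] F [ 0.2 -1.2  2.9] T [-0.5   0.21  0.06] w 0.022992594618319415 t 11.15
shift [ 0.003   0.0009 -0.0026] tilt (deg, tool) [-0.22  0.   -0.35]
```

View pics/turned.png

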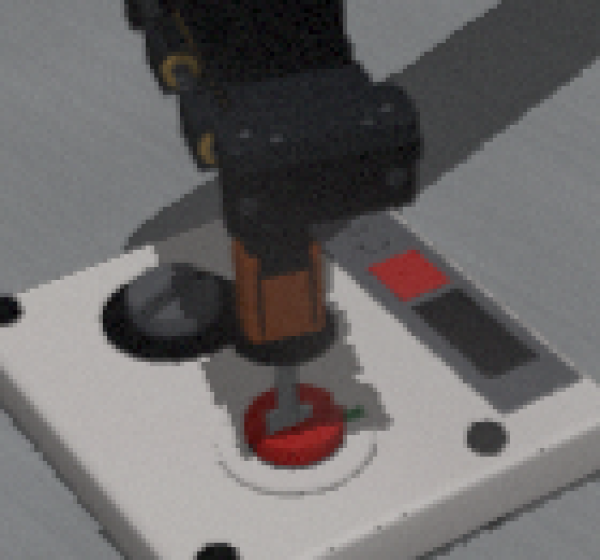

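The blade is still seated and the slot now points near the green mark (355,412). I'll turn slightly further to find the stop.

```bash
python3 -m jog '[[0.002,0.0008,-0.002,-0.2,3,-0.3],[0,0.0005,0,0,2,0]]'
python3 st.py .5529 -.0932 .122
```

```text
time: 11.42
ee_pos: [0.5544, -0.0956, 0.1228]
eef_rot: [-0.175, -0.685, 0.686, 0.172]
ft_force: [-0.6, -3.7, 4.2]
width: 0.0233
pos [ 0.5544 -0.0956  0.1228] yaw z -118.41 y [ 0.0027 -0.003  -1.    ] q [ 0.6   0.3  -0.6   1.69  0.18  1.21 -2.11] F [-0.6 -3.7  4.2] T [-1.18  0.42  0.29] w 0.02326719981889489 t 11.4167
shift [ 0.0025  0.0008 -0.0014] tilt (deg, tool) [-0.08  0.   -0.22]
```

Torque jumped to 0.29 N m, so the screw is on its stop. I'll hold briefly, back off within the play, and lift.

```bash
python3 -m jog '[[0,0.0005,0,0,0,0],[0,0.0005,0,0,0,0],[0,0,0,0,-5,0],[0,0,0,0,-4,0]]'
python3 st.py .5529 -.0932 .122
python3 -m jog '[[0,-0.008,0,0,0,0],[0,-0.012,0,0,0,0],[0,-0.03,0,0,0,0],[0,-0.035,0,0,0,0],[0,-0.03,0,0,0,0]]'
python3 st.py .5264 .335 .24
```

```text
time: 11.75
ee_pos: [0.555, -0.0967, 0.1229]
eef_rot: [-0.117, -0.696, 0.699, 0.113]
ft_force: [0.7, -0.6, 1.0]
width: 0.0234
pos [ 0.555  -0.0967  0.1229] yaw z -108.75 y [ 0.0043 -0.005  -1.    ] q [ 0.62  0.3  -0.62  1.69  0.19  1.21 -1.95] F [ 0.7 -0.6  1. ] T [-0.11  0.05 -0.03] w 0.02335616970939568 t 11.75
shift [ 0.0031  0.0009 -0.0026] tilt (deg, tool) [-0.19  0.   -0.33]
time: 12.17
ee_pos: [0.5499, -0.0933, 0.2366]
eef_rot: [0.11, 0.698, -0.698, -0.117]
ft_force: [1.0, -0.7, -0.4]
width: 0.0229
pos [ 0.5499 -0.0933  0.2366] yaw z -108.42 y [-0.0097  0.0022 -1.    ] q [ 0.63  0.23 -0.64  1.53  0.13  1.44 -1.91] F [ 1.  -0.7 -0.4] T [ 0.02 -0.07 -0.03] w 0.022908518623548157 t 12.1667
shift [ 0.1576 -0.0023 -0.399 ] tilt (deg, tool) [-0.06  0.    0.57]
```

```bash
python3 -m jog '[[0,0,0,0,-7,0],[0,0,0,0,-7,0],[0,0,0,0,-7,0],[0,0,0,0,-7,0],[0,0,0,0,-7,0],[0,0,0,0,-7,0],[0,0,0,0,-7,0],[0,0,0,0,-7,0],[0,0,0,0,-7,0],[0,0,0,0,-7,0],[0,0,0,0,-7,0],[0,0,0,0,-7,0]]'
python3 -m jog '[[0,0,0,0,-7,0],[0,0,0,0,-7,0],[0,0,0,0,-7,0],[0,0,0,0,-7,0],[0,0,0,0,-7,0],[0,0,0,0,-7,0],[0,0,0,0,-7,0],[0,0,0,0,-7,0],[0,0,0,0,-7,0],[0,0,0,0,-7,0],[0,0,0,0,-7,0]]'
python3 st.py .5264 .335 .24
```

```text
time: 13.17
ee_pos: [0.5535, -0.0852, 0.2578]
eef_rot: [0.389, -0.588, 0.588, -0.396]
ft_force: [1.3, -0.2, -1.7]
width: 0.0231
time: 14.08
ee_pos: [0.5526, -0.0784, 0.2682]
eef_rot: [-0.672, 0.203, -0.209, 0.681]
ft_force: [0.2, 0.1, -1.0]
width: 0.0227
pos [ 0.5526 -0.0784  0.2682] yaw z 56.15 y [ 0.0114  0.0094 -0.9999] q [ 0.9   0.28 -1.01  1.48  0.23  1.5   0.87] F [ 0.2  0.1 -1. ] T [ 0.03 -0.14  0.07] w 0.022668269456170842 t 14.0833
shift [-0.2522  0.0318  0.3283] tilt (deg, tool) [-0.81  0.    0.24]
```

```bash
python3 -m jog '[[-0.0247,0.002,0.0322,0,0,0],[-0.0247,0.002,0.0322,0,0,0],[-0.0247,0.002,0.0322,0,0,0],[-0.0247,0.002,0.0322,0,0,0],[-0.0247,0.002,0.0322,0,0,0],[-0.0247,0.002,0.0322,0,0,0],[-0.0247,0.002,0.0322,0,0,0],[-0.0247,0.002,0.0322,0,0,0],[-0.0247,0.002,0.0322,0,0,0],[-0.01,0,0.015,0,0,0],[0,0,0,0,-5,0]]'
python3 st.py .5268 .3354 .22
python3 - <<'E'
from bench import r
from h import *
c=r.camera("top");np.savez("pics/top2.npz",**c)
print(screw(c,(385,235,430,275),(.550,-.0963)))
cv2.imwrite("pics/top2.png",np.hstack([cv2.resize(c["image"][225:290,371:441,::-1],(400,380),interpolation=3),cv2.resize(c["image"][200:320,90:260,::-1],(400,380),interpolation=3)]))
E
```

```text
time: 15.0
ee_pos: [0.5243, 0.3156, 0.2621]
eef_rot: [-0.678, 0.177, -0.182, 0.69]
ft_force: [0.4, -0.3, -0.1]
width: 0.0229
pos [0.5243 0.3156 0.2621] yaw z 60.61 y [ 0.0118  0.0135 -0.9998] q [ 0.17  0.46 -1.09  1.35  0.4   1.55  0.17] F [ 0.4 -0.3 -0.1] T [-0.03 -0.11 -0.04] w 0.022906477957957513 t 15.0
shift [-0.0077  0.0424  0.0177] tilt (deg, tool) [-1.01  0.    0.21]
(((550.125732421875, -96.15934753417969), (41.68930435180664, 43.303165435791016), 173.51300048828125), array([550.34503834, -95.82860213]), np.float32(-12.225948))
```

View pics/top2.png

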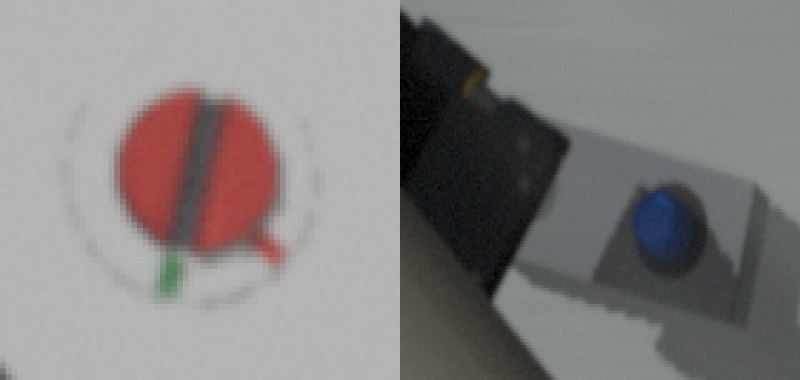

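The slot points at the green mark (slot −12.2°, mark −10.7°). Next I'll put the driver back.

```bash
python3 -m jog '[[-0.0077,0,0.0177,-1,-1,0.2],[0,0.02,0,0,0,0],[0,0.015,0,0,0,0],[0,0,0,0,0,0]]'
python3 st.py .5268 .3355 .165
```

```text
time: 15.38
ee_pos: [0.5259, 0.335, 0.2297]
eef_rot: [-0.686, 0.172, -0.172, 0.686]
ft_force: [-0.6, 0.0, -1.0]
width: 0.023
pos [0.5259 0.335  0.2297] yaw z 61.88 y [ 4.e-04  3.e-04 -1.e+00] q [ 0.1   0.51 -1.07  1.36  0.45  1.52  0.15] F [-0.6  0.  -1. ] T [ 0.05 -0.1   0.04] w 0.02296694879013351 t 15.3833
shift [0.0006 0.0647 0.0008] tilt (deg, tool) [-0.03  0.    0.01]
```

```bash
python3 -m jog '[[0.0006,0.02,0.0008,0,0,0],[0,0.025,0,0,0,0],[0,0.017,0,0,0,0],[0,0,0,0,0,0]]'
python3 st.py .5268 .3355 .125
```

```text
time: 15.72
ee_pos: [0.5289, 0.333, 0.1706]
eef_rot: [-0.684, 0.175, -0.177, 0.685]
ft_force: [-0.1, -0.7, -1.1]
width: 0.0226
pos [0.5289 0.333  0.1706] yaw z 61.19 y [ 0.0031  0.001  -1.    ] q [ 0.11  0.55 -1.05  1.45  0.48  1.42  0.12] F [-0.1 -0.7 -1.1] T [-0.04 -0.14  0.04] w 0.022602437700430234 t 15.7167
shift [-0.0032  0.0456  0.0011] tilt (deg, tool) [-0.14  0.    0.13]
```

```bash
python3 -m jog '[[-0.0032,0.002,0.0011,-0.1,0,0.1],[-0.0006,0.012,0.0002,0,0,0],[-0.0006,0.012,0.0002,0,0,0],[-0.0006,0.012,0.0002,0,0,0]]'
python3 st.py .5268 .3355 .0975
```

```text
time: 16.05
ee_pos: [0.5283, 0.3372, 0.1372]
eef_rot: [-0.682, 0.176, -0.18, 0.686]
ft_force: [-0.4, 0.9, -0.6]
width: 0.0231
pos [0.5283 0.3372 0.1372] yaw z 60.8 y [ 0.0068  0.0037 -1.    ] q [ 0.1   0.57 -1.04  1.49  0.5   1.36  0.09] F [-0.4  0.9 -0.6] T [ 0.07 -0.11  0.03] w 0.023077599429368212 t 16.05
shift [-0.0006  0.0397 -0.0024] tilt (deg, tool) [-0.37  0.    0.24]
```

In the hole (tip about 19 mm below the plate top), with no contact force. I'll continue down.

```bash
python3 -m jog '[[-0.0006,0.012,-0.0022,-0.4,0,0.2],[-0.0003,0.012,0,0,0,0],[-0.0003,0.01,0,0,0,0]]'
python3 st.py .5268 .3355 .0965
```

```text
time: 16.3
ee_pos: [0.5259, 0.3357, 0.0997]
eef_rot: [0.685, -0.178, 0.178, -0.684]
ft_force: [0.4, 0.7, -0.6]
width: 0.0229
pos [0.5259 0.3357 0.0997] yaw z 60.79 y [-2.0e-04 -1.3e-03 -1.0e+00] q [ 0.09  0.6  -1.02  1.53  0.52  1.3   0.07] F [ 0.4  0.7 -0.6] T [ 0.12 -0.16  0.01] w 0.0229204539124676 t 16.3
shift [0.0009 0.0032 0.0003] tilt (deg, tool) [ 0.07 -0.    0.03]
```

```bash
python3 -m jog '[[0.0009,0.0034,0.0003,0,0,0],[0,0.0012,0,0,0,0]]'
python3 st.py .5268 .3355 .0965
python3 -m jog '[[0,0.0005,0,0,0,0],[0,0.0005,0,0,0,0],[0,0.0005,0,0,0,0],[0,0.0005,0,0,0,0],[0,0.0005,0,0,0,0],[0,0.0005,0,0,0,0],[0,0.0005,0,0,0,0],[0,0.0005,0,0,0,0]]' 0.4
python3 st.py .5268 .3355 .12
```

```text
time: 16.47
ee_pos: [0.5254, 0.335, 0.0957]
eef_rot: [0.686, -0.179, 0.178, -0.683]
ft_force: [-7.1, -9.3, 29.4]
width: 0.023
pos [0.5254 0.335  0.0957] yaw z 60.81 y [-0.0026 -0.0043 -1.    ] q [ 0.09  0.61 -1.02  1.53  0.53  1.3   0.07] F [-7.1 -9.3 29.4] T [-2.04  1.46  0.07] w 0.02297739040626381 t 16.4667
shift [ 0.001  -0.0008  0.0012] tilt (deg, tool) [ 0.29  0.   -0.01]
time: 17.13
ee_pos: [0.5256, 0.3354, 0.091]
eef_rot: [0.686, -0.179, 0.178, -0.683]
ft_force: [-0.2, 1.1, -0.3]
width: 0.0597
pos [0.5256 0.3354 0.091 ] yaw z 60.82 y [-0.0022 -0.0039 -1.    ] q [ 0.09  0.61 -1.01  1.54  0.53  1.29  0.07] F [-0.2  1.1 -0.3] T [ 0.04 -0.17 -0.06] w 0.059677689625198684 t 17.1333
shift [ 0.001  -0.029   0.0005] tilt (deg, tool) [ 0.26 -0.    0.  ]
```

Released. Next: lift straight up, then back toward the robot's side and check.

```bash
python3 -m jog '[[0.0005,-0.015,0.0005,0,0,0],[0.0005,-0.02,0,0,0,0],[0.0005,-0.03,0,0,0,0],[0,-0.035,0,0,0,0],[0,-0.03,0,0,0,0],[0,-0.02,0,0,0,0]]'
python3 -m jog '[[0.0209,0,-0.0328,0,0,0],[0.0209,0,-0.0328,0,0,0],[0.0209,0,-0.0328,0,0,0],[0.0209,0,-0.0328,0,0,0],[0,0,0,0,0,0]]'
python3 st.py
python3 - <<'E'
from bench import r
from h import *
c=r.camera("top");np.savez("pics/top3.npz",**c);print(driver(c,(115,235,165,280),.139))
s=r.camera("scene");print(driver(s,(445,305,490,350),.139))
cv2.imwrite("pics/top3.png",np.hstack([cv2.resize(c["image"][:,:,::-1],(400,300)),cv2.resize(s["image"][250:400,350:550,::-1],(400,300),interpolation=3)]))
E
```

```text
time: 17.63
ee_pos: [0.5252, 0.3338, 0.2465]
eef_rot: [0.688, -0.18, 0.175, -0.681]
ft_force: [0.4, 0.4, -0.1]
width: 0.0607
time: 18.05
ee_pos: [0.534, 0.1815, 0.2592]
eef_rot: [-0.685, 0.173, -0.173, 0.686]
ft_force: [1.0, -1.4, -1.6]
width: 0.0609
pos [0.534  0.1815 0.2592] yaw z 61.67 y [ 1.e-04  7.e-04 -1.e+00] q [ 0.48  0.35 -1.13  1.47  0.32  1.52  0.44] F [ 1.  -1.4 -1.6] T [-0.01 -0.2  -0.02] w 0.0609065108634022 t 18.05
(0.0, 0.0, 0.0, 0.0, -90.0, np.int64(0), array([nan, nan, nan]))
(530.9357299804688, 335.68670654296875, 24.61575698852539, 36.64030456542969, -28.155574798583984, np.int64(311), array([0.52927881, 0.33491091, 0.13776229]))h.py:27: RuntimeWarning: Mean of empty slice.
  return x,y,w,h,(a if w>h else a-90),m.sum(),P[m].mean(0)
  ret = um.true_divide(
```

View pics/top3.png

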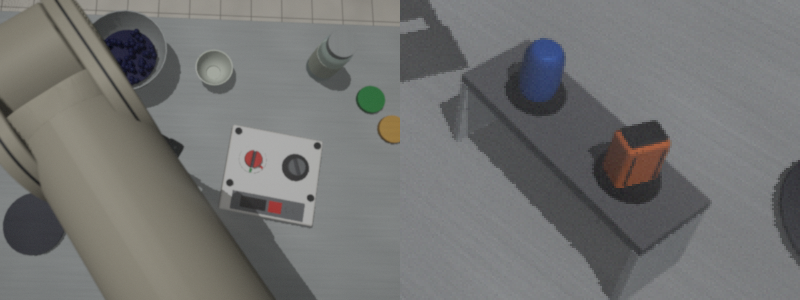

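The scene crop shows the orange driver upright in its hole at (640,155). It sits 1 mm from its first position as measured with the same camera, and the gripper is clear. Handing in.

```bash
python3 -c "
from bench import r
print(r.close_job())"
```

```text
the job is handed in; nothing more can be done
None
```

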